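# Put the washed canning things in their drip trays

### The arm

A 7-joint arm with a two-finger parallel gripper is mounted at the origin on the work surface. World frame = base frame: x ahead of the robot, y to its left, z up, the work surface at z = 0. Lengths are in m, angles in rad, forces in N, time in s.
With the tool pointing down it reaches from about 0.4 to 0.85 m from the base axis. Payload 6.9 kg.
Tool frame: the origin (TCP) lies midway between the tips of the shut fingers; the grasp point (between the pads) lies behind it (ctrl.pinch_z is the z of the grasp point in the tool frame, in m); z points along the fingers, y is the line along which they close (so a half turn about z gives the same grasp; the last joint's range is limited). The gripper opens to 85 mm and grips with 20 to 120 N. Pads are 22 mm wide; open, the fingers measure 114 mm over their backs; the gripper's body (76 mm by 85 mm) begins 54 mm behind the grasp point. The pads swing forward as they close: fully open they stand 13 mm farther back than shut.
Start: joints at [-1.091, 0.507, -0.238, 1.5, 0.126, 1.149, -0.155], TCP at [0.229, 0.582, 0.209] pointing down, gripper open.
Joint ranges: [-3.08, 3.08], [-0.24, 2.05], [-1.43, 1.35], [0, 2.5], [-1.52, 4.66], [0.17, 1.96], [-2.89, 2.89]. Speed limits (rad/s): [2.39, 2.39, 3.14, 3.14, 3.14, 3.14, 3.14].

### API

Orientations are given as a unit quaternion [w, x, y, z].
In Python, from station import ctrl, get_state, vision, ticket, models gives the robot as it stands. Calls block until the motion is done:
- ctrl.movep(position, orientation): joint-space move of the TCP to a pose.
- ctrl.movel(position, frame=None, max_speed=0.15): straight line of the TCP; frame=None keeps the orientation; max_speed is the mean speed in m/s.
- ctrl.set_joints(angles): joint-space move.
- ctrl.ungrasp() and ctrl.close_gripper(force=None): open the fingers fully, or close them until they stop; force is the grip in N (None keeps the last).
- ctrl.pause(seconds).
- ctrl.ik(position, orientation): joint angles nearest the present ones, or None.
- get_state(): the state.
- vision.grab_frame(name): name is "scene" or "side" or "wrist"; returns (picture, depth): 420x560x3 uint8, blue, green, red; 420x560 float32, m along the optical axis (not along the pixel's ray), 0 where there is no reading.
- vision.camera_info(name): a dict with "mtx" (3x3 intrinsics, pixels), "R" (3x3) and "t" (3): a world point X has camera coordinates R X + t; the wrist camera has in their place "hand_eye" (4x4, takes a point from camera to tool coordinates, whose origin is the TCP and whose axes are the flange's). Camera axes: x right, y down, z forward; pixel columns grow to the right and rows downward; lengths in m; the calibration is good to about 2 mm. A picture is of the moment at which its call begins: read the wrist's pose just before it. camera_info takes no time and is no camera call.
A pose or a line that the arm cannot do raises ctrl.Unreachable and nothing moves.
- ticket.close_job(): hands the job in; it is judged then, once.
Trained networks look in the newest picture that a camera, given by its name, has taken for a name from the list of things; names that differ only in an ending like _2 or _b are one class to them, and where a whole thing is asked for, a point or a joint stands for the part that bears it (a point fixed in the world has none). Each returns a list of dicts, best first, with "p" (0 to 1); they miss things now and then, are a little off and sometimes report something else, mostly with a low value. They report only what shows in the picture. A call takes as long as a camera call. They do not tell look-alikes from the thing itself.
- models.recognise(camera, target): "point" ([column, row] in pixels, amid what is visible of it).
- models.masks_of(camera, target): "mask" (420x560 bool, what is visible of it) and "point" ([column, row] in pixels, amid what is visible of it).
The state is a dict: "time": time; "qpos": joint angles; "qd": joint speeds; "tau": joint torques, N m; "tcp_pos": TCP position; "eef_rot": TCP orientation; "contact_force": force on the tool from outside, world axes, zero at the start; "wrist_torque": the same for the moment, N m; "width": finger opening in m; "gripper_force": force on a finger pad.
Only numpy, scipy, OpenCV 4.12 (cv2) and the standard library are available. Lean on these libraries where they do the work, as an engineer would, in place of code of your own. Each camera call takes 0.05 s, during which the arm holds its last target. There are 200 camera calls.

### The job

Put each of the four washed canning things into the white drip tray made for it, inside the rim and flat on its floor: the upturned round jar in the wide round tray, the upturned square jar in the square tray with its sides in line with the tray's, the tamper standing upright in the small round tray, and the tongs lying lengthwise in the long tray, near the middle. Keep the jars mouth down and set the glass down gently, without dropping it; leave the pot and the red lid where they are.

Things in the scene. Friction and masses are not known exactly. Their poses are not given: they have to be found in the camera images.
- wide_jar_mid (a point): loose upturned round glass jar, greenish, straight-sided, 62 mm across and 80 mm tall, standing mouth down on the drainboard. The point is on its axis, half-way up (40 mm above its underside); z points up. About 0.22 kg.
- square_jar_mid (a point): loose upturned square glass jar, greenish, straight-sided, 50 x 50 mm and 72 mm tall, standing mouth down. The point is on its axis, half-way up (36 mm above its underside); x and y are square to its flat sides, z up. About 0.2 kg.
- tamper_mid (a point): loose wooden tamper standing upright on its round foot: foot 40 mm across and 18 mm high, tapering above that to a straight round handle 24 mm across that runs from 21 to 76 mm above the underside, then a knob 30 mm across; 92 mm tall in all. The point is on its axis, half-way up the whole (46 mm above its underside), in the straight handle; z up. About 0.12 kg.
- tongs_mid (a point): loose aluminium jar tongs lying flat, 176 mm long along x and 44 mm wide over all. In the middle is the pivot block, 40 mm long (x), 24 mm wide (y) and 24 mm high, with a pivot button 4 mm high on top that has no substance: grip the block across its width. From it two 10 mm thick arms run each way (black-sleeved handles to -x, jaws to +x), only 10 mm high. The point is the centre of the block, 12 mm above the underside; either end may lie either way. About 0.16 kg.
- wide_round_tray: fixed white enamel drip tray, floor 4 mm thick, rim 4 mm wide with its top 10 mm above the drainboard; round, 80 mm across inside, 88 mm outside. For the wide round jar. Origin: centre of its underside, on the drainboard surface.
- square_tray: fixed white enamel drip tray, floor 4 mm thick, rim 4 mm wide with its top 10 mm above the drainboard; square, 68 x 68 mm inside, 76 mm outside, x and y along its sides. For the square jar. Origin: centre of its underside, on the drainboard surface.
- small_round_tray: fixed white enamel drip tray, floor 4 mm thick, rim 4 mm wide with its top 10 mm above the drainboard; round, 58 mm across inside, 66 mm outside. For the tamper. Origin: centre of its underside, on the drainboard surface.
- long_tray: fixed white enamel drip tray, floor 4 mm thick, rim 4 mm wide with its top 10 mm above the drainboard; oblong, 196 mm (x) by 64 mm (y) inside, 204 x 72 mm outside; the rim is left out over the middle 104 mm of both long sides to make room for fingers. For the tongs. Origin: centre of its underside, on the drainboard surface.
- pot: loose small blue enamel pot, open on top, 110 mm across and 73 mm high with its wire bail handle folded down on the rim (it reaches 63 mm from the axis). A bystander: leave it alone. Origin: centre of its underside.
- red_lid: loose red plastic lid, 82 mm across, 14 mm high, lying flat. A bystander: leave it alone. Origin: centre of its underside.
Not all that is in view belongs to the job. Of the things shaped like the part that bears tongs_mid, the aluminium one is meant.

How it is judged:
By the outcome, as a careful person would: the job done as asked, in the order asked, and still so for the second after the job is handed in, with the robot touching nothing.
It also fails if it takes over 109 s, if anything falls off the work surface, if the arm or the gripper's body presses on something with over 40 N, if the wrist force passes 120 N, or if a joint passes its speed limit or range.

## Working session

There is one attempt and no reset: what is moved stays moved. The work goes in short steps, each a Python script; the robot and the scene stay as the last script left them, time stands still between calls to the robot, and variables do not carry over. Pictures are saved under pics/ and viewed, at most 14 in all, crops included, and the job is handed in when it is done.

```bash
ls; mkdir -p pics; python3 - <<'E'
from station import ctrl,get_state,vision
import cv2,numpy as np
np.set_printoptions(precision=4,suppress=True)
for n in("scene","side"):
    p,d=vision.grab_frame(n); cv2.imwrite(f"pics/{n}0.png",p); np.save(f"{n}_d.npy",d)
    i=vision.camera_info(n); print(n,i["mtx"],i["R"],i["t"])
print(vision.camera_info("wrist")); s=get_state(); print(s); print(ctrl.pinch_z)
E
```

```text
pics
scene [[528.2477   0.     277.761 ]
 [  0.     528.2477 215.1181]
 [  0.       0.       1.    ]] [[-0.7472  0.6646 -0.0018]
 [ 0.4393  0.4918 -0.7518]
 [-0.4988 -0.5625 -0.6594]] [ 0.3996 -0.1918  1.5589]
side [[435.0888   0.     271.7942]
 [  0.     435.0888 210.4728]
 [  0.       0.       1.    ]] [[ 0.9915 -0.1299 -0.0019]
 [-0.0655 -0.4874 -0.8707]
 [ 0.1121  0.8635 -0.4917]] [-0.5107  0.098   1.0633]
{'mtx': array([[309.7436,   0.    , 288.2261],
       [  0.    , 309.7436, 203.0917],
       [  0.    ,   0.    ,   1.    ]]), 'hand_eye': array([[-0.    , -0.9535, -0.3014,  0.0763],
       [ 1.    ,  0.0004, -0.0014,  0.0006],
       [ 0.0014, -0.3014,  0.9535, -0.1639],
       [ 0.    ,  0.    ,  0.    ,  1.    ]])}
{'time': 0.1, 'qpos': array([-1.0905,  0.5082, -0.2376,  1.501 ,  0.1257,  1.1489, -0.1548]), 'qd': array([-0.0009, -0.0007, -0.0001, -0.0027,  0.0014, -0.0004,  0.0015]), 'tau': array([ -0.0054, -62.1835,  -2.1948, -25.0203,   0.0125,   0.0078,
        -0.    ]), 'tcp_pos': array([0.2287, 0.5811, 0.2085]), 'eef_rot': array([-0.0001,  0.1863,  0.9825, -0.0008]), 'contact_force': array([ 0.4653, -0.7339,  0.4794]), 'wrist_torque': array([-0.0082,  0.0816,  0.0115]), 'gripper_force': 0.0, 'width': 0.08527284750260095}
-0.0187
```

View pics/scene0.png

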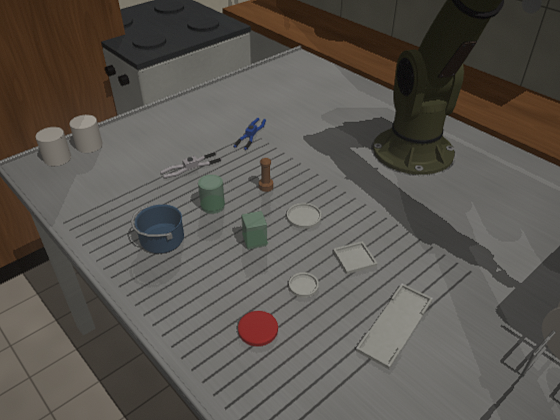

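View pics/side0.png

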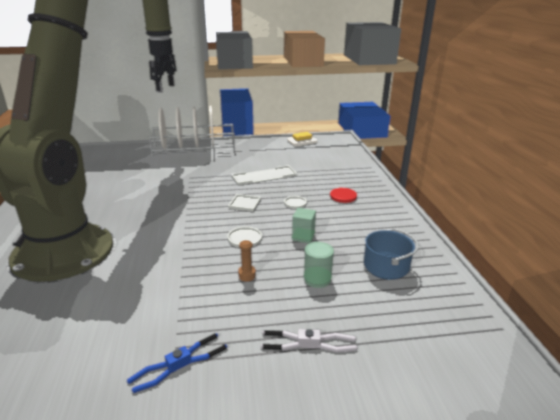

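The scene view shows the aluminium tongs at (192,165), with the blue look-alike at (252,132). The round jar is at (211,193), the square jar at (254,230) and the tamper at (266,175). The trays are at (304,215) wide round, (355,257) square, (303,285) small round and (396,323) long. The side view agrees.

```bash
cat > h.py <<'E'
from station import ctrl,get_state,vision,ticket,models
import cv2,numpy as np
from scipy.spatial.transform import Rotation as Ro
np.set_printoptions(precision=4,suppress=True)
def cam(name):
    """K,R,t with camera = R X + t"""
    i=vision.camera_info(name)
    if name!="wrist": return i["mtx"],i["R"],i["t"]
    s=get_state(); T=np.eye(4); T[:3,:3]=Ro.from_quat(np.roll(s["eef_rot"],-1)).as_matrix(); T[:3,3]=s["tcp_pos"]
    M=np.linalg.inv(T@i["hand_eye"]); return i["mtx"],M[:3,:3],M[:3,3]
def on_plane(c,px,z):
    K,R,t=c; px=np.atleast_2d(px).astype(float)
    d=np.c_[px,np.ones(len(px))]@np.linalg.inv(K).T@R; o=-R.T@t
    return o+d*((z-o[2])/d[:,2])[:,None]
def deproj(c,px,dep):
    K,R,t=c; px=np.atleast_2d(px).astype(float)
    return ((np.c_[px,np.ones(len(px))]@np.linalg.inv(K).T)*np.asarray(dep)[:,None]-t)@R
def cloud(c,mask,d):
    v,u=np.nonzero(mask&(d>0)); return deproj(c,np.c_[u,v],d[v,u])
def q(yaw):  # tool down; tool y (closing line) lies at yaw+90deg from world x => tool x at yaw
    r=Ro.from_euler("z",yaw)*Ro.from_euler("x",np.pi); return np.roll(r.as_quat(),1)
E
python3 - <<'E'
from h import *
N=["wide_jar_mid","square_jar_mid","tamper_mid","tongs_mid","wide_round_tray","square_tray","small_round_tray","long_tray","pot","red_lid"]
Z=[.04,.036,.046,.012,.004,.004,.004,.004,.036,.014]
for n in("scene","side"):
    c=cam(n); p,d=vision.grab_frame(n)
    for k,z in zip(N,Z):
        for m in models.masks_of(n,k)[:3]:
            P=cloud(c,m["mask"],d)
            if len(P)<5: print(n,k,"nodepth",m["p"],m["point"]);continue
            r=cv2.minAreaRect(P[:,:2].astype(np.float32)*1000)
            print(n,k,round(m["p"],2),np.array(m["point"]),"pl",on_plane(c,m["point"],z)[0][:2],"rect",np.array(r[0])/1000,np.array(r[1]),round(r[2],1),"z",np.percentile(P[:,2],[2,50,98]))
E
```

```text
scene wide_jar_mid 0.96 [210.7 193.8] pl [ 0.5942 -0.1897] rect [ 0.5857 -0.2032] [103.5701  62.6077] 58.9 z [0.0015 0.0597 0.0814]
scene square_jar_mid 0.83 [255.3 229.7] pl [ 0.5929 -0.0145] rect [ 0.5809 -0.0359] [112.13    62.9663] 51.8 z [-0.0006  0.054   0.0728]
scene square_jar_mid 0.47 [158.7 228.4] pl [ 0.7607 -0.1704] rect [ 0.751  -0.1972] [183.776 121.571] 61.0 z [-0.0005  0.0362  0.0706]
scene square_jar_mid 0.18 [212.1 194.5] pl [ 0.5905 -0.1893] rect [ 0.5867 -0.2029] [101.9497  66.2607] 56.1 z [-0.0008  0.0584  0.0814]
scene tamper_mid 0.69 [266.7 178. ] pl [ 0.4499 -0.139 ] rect [ 0.4032 -0.2   ] [159.0931  35.3237] 50.0 z [-0.0008  0.0381  0.0913]
scene tongs_mid 0.81 [186.4 164.4] pl [ 0.5484 -0.3716] rect [ 0.5346 -0.3865] [ 82.216  170.0592] 78.3 z [-0.0036  0.0059  0.0263]
scene tongs_mid 0.62 [249.3 132.7] pl [ 0.312 -0.381] rect [ 0.3049 -0.3835] [173.0277  40.8325] 25.1 z [0.0007 0.009  0.028 ]
scene wide_round_tray 0.96 [303.2 216.6] pl [0.4504 0.0015] rect [ 0.4472 -0.001 ] [88.6438 87.1093] 75.7 z [-0.002   0.0029  0.0102]
scene square_tray 0.6 [355.8 256.
[... 1301 characters left out ...]
rect [0.4577 0.1811] [80.0292 76.1404] 69.8 z [0.0003 0.0038 0.01  ]
side small_round_tray 0.62 [292.8 201.4] pl [0.5991 0.1678] rect [0.6038 0.1614] [63.9698 64.0818] 31.8 z [0.0006 0.0041 0.0105]
side small_round_tray 0.39 [343.6 193. ] pl [0.761  0.2003] rect [0.7484 0.1861] [78.0608 91.4862] 45.3 z [0.0009 0.0124 0.0153]
side long_tray 0.58 [260.3 175.5] pl [0.5241 0.3593] rect [0.5324 0.3722] [206.9617 100.9263] 14.6 z [-0.0013  0.0032  0.0098]
side pot 0.9 [390.2 250.3] pl [ 0.7691 -0.1543] rect [ 0.7839 -0.1109] [246.222  125.0431] 63.9 z [-0.0005  0.0402  0.0712]
side red_lid 0.72 [345.5 194.3] pl [0.7582 0.1725] rect [0.7529 0.1812] [78.0074 77.0027] 80.1 z [-0.0011  0.0123  0.0153]
```

```bash
cat >> h.py <<'E'
def best_yaw(pos,yaws,extra=()):
    """yaw with the least joint travel for which pos (and extra poses) is reachable"""
    q0=get_state()["qpos"]; out=[]
    for y in yaws:
        js=[ctrl.ik(p,q(y)) for p in (pos,*extra)]
        if all(j is not None for j in js): out.append((np.abs(np.array(js[0])-q0).max(),y))
    return min(out)[1]
def look(tag=None):
    c=cam("wrist"); p,d=vision.grab_frame("wrist")
    if tag: cv2.imwrite(f"pics/{tag}.png",p)
    v,u=np.mgrid[:420,:560]; P=cloud(c,d>0,d); return c,p,P
def near(P,xy,r,z0,z1):
    return P[(np.hypot(*(P[:,:2]-xy).T)<r)&(P[:,2]>z0)&(P[:,2]<z1)]
def rect(P):
    r=cv2.minAreaRect(P[:,:2].astype(np.float32)*1000); return np.array(r[0])/1000,np.array(r[1]),r[2]
def circ(P):
    c,r=cv2.minEnclosingCircle(P[:,:2].astype(np.float32)*1000); return np.array(c)/1000,r
E
python3 - <<'E'
from h import *
for i,(pos) in enumerate([(.53,.2,.25),(.52,-.17,.27)]):
    ys=np.radians([180,135,225,90,-90,0]) 
    y=best_yaw(pos,ys); print("yaw",np.degrees(y))
    ctrl.movep(pos,q(y)); c,p,P=look(f"w{i}"); s=get_state(); print(s["time"],s["tcp_pos"],s["qpos"])
    np.save(f"P{i}.npy",P)
    for n,xy,r,z0,z1 in [("wide",(.446,0),.052,.0075,.013),("sq",(.456,.181),.065,.0075,.013),("small",(.605,.164),.042,.0075,.013),("long",(.537,.369),.13,.0075,.013),
      ("wjar",(.593,-.19),.05,.074,.09),("sqjar",(.59,-.022),.055,.066,.08),("tamp",(.44,-.16),.035,.082,.1),("tongs",(.535,-.387),.12,.005,.04),("tblock",(.535,-.387),.06,.018,.027)]:
        Q=near(P,xy,r,z0,z1)
        if len(Q)>20: print(n,len(Q),"rect",*rect(Q),"circ",*circ(Q),"med z",np.median(Q[:,2]))
E
```

```text
yaw 90.0
3.025 [0.5294 0.2018 0.2498] [-0.4962  0.3836  0.133   1.5938 -0.0548  1.1681 -0.3482]
wide 452 rect [ 0.4453 -0.0025] [87.7409 85.5017] 85.85136413574219 circ [ 0.4453 -0.0024] 44.365596771240234 med z 0.009470735502264856
sq 688 rect [0.459  0.1823] [76.9933 76.0369] 67.67041778564453 circ [0.4595 0.1829] 53.15459442138672 med z 0.009562205648722101
small 412 rect [0.6051 0.1642] [64.865  64.1714] 49.372074127197266 circ [0.6054 0.1642] 32.7863655090332 med z 0.009294193398764018
long 876 rect [0.5373 0.3656] [204.3367  72.4771] 12.924013137817383 circ [0.5372 0.366 ] 107.68975067138672 med z 0.009359492557949496
sqjar 1213 rect [ 0.5942 -0.0168] [50.2155 50.7247] 64.30563354492188 circ [ 0.5943 -0.0167] 33.540531158447266 med z 0.07158390204589334
yaw 0.0
4.4583 [ 0.5207 -0.1681  0.2697] [-0.1418  0.3876  0.6122  1.6107 -0.2343  1.2182 -1.0497]
wide 484 rect [ 0.4443 -0.0028] [86.1118 86.4135] 25.802047729492188 circ [ 0.4439 -0.0029] 44.1640739440918 med z 0.009117169188911575
sq 639 rect [0.4582 0.182 ] [78.1179 78.3432] 67.57830810546875 circ [0.4582 0.182 ] 52.8220100
[... 152 characters left out ...]
898326254720403
wjar 2554 rect [ 0.5915 -0.1896] [60.9318 60.7195] 50.52164077758789 circ [ 0.5914 -0.1896] 30.849401473999023 med z 0.07976200301657246
sqjar 2068 rect [ 0.5933 -0.0177] [49.8641 50.2566] 63.86777114868164 circ [ 0.5934 -0.0179] 33.6403923034668 med z 0.07107947071093385
tamp 447 rect [ 0.4379 -0.1579] [28.2769 28.3692] 89.37639617919922 circ [ 0.4375 -0.1577] 15.020484924316406 med z 0.0900285634187666
tongs 2234 rect [ 0.5343 -0.3716] [ 44.352  174.2336] 78.89575958251953 circ [ 0.5343 -0.3697] 88.27824401855469 med z 0.009531943987157716
tblock 482 rect [ 0.5342 -0.3712] [24.9987 39.817 ] 78.87289428710938 circ [ 0.5342 -0.371 ] 22.2455997467041 med z 0.023626276846756937
```

```bash
cat >> h.py <<'E'
ALL=np.radians(np.arange(-180,180,15))
def pick_place(src,dst,zt,pick_yaws,dyaws=(0,),force=40,lift=.11,free=False):
    """src,dst xy; zt TCP height in the grasp; tray floor is 4 mm up"""
    src=np.array(src);dst=np.array(dst); P=lambda a,z:[a[0],a[1],z]
    pick_yaws=[y for y in pick_yaws if any(ctrl.ik(P(dst,zt+.004),q(y+d)) is not None and ctrl.ik(P(dst,zt+lift),q(y+d)) is not None for d in dyaws)]
    y=best_yaw(P(src,zt+lift),pick_yaws,[P(src,zt)])
    ctrl.movep(P(src,zt+lift),q(y)); ctrl.movel(P(src,zt),max_speed=.12)
    ctrl.close_gripper(force); s=get_state(); print("yaw",np.degrees(y),"grip",s["width"],s["gripper_force"],s["tcp_pos"],s["time"])
    ctrl.movel(P(src,zt+lift),max_speed=.12); print("lifted",get_state()["width"])
    yd=best_yaw(P(dst,zt+lift),[a for d in dyaws for a in ([y+d] if not free else ALL)],[P(dst,zt+.004)])
    ctrl.movep(P(dst,zt+lift),q(yd)); ctrl.movel(P(dst,zt+.008),max_speed=.12); ctrl.pause(.2)
    f0=get_state()["contact_force"][2]
    for z in np.arange(.0065,-.0005,-.001):
        ctrl.movel(P(dst,zt+z),max_speed=.02); df=get_state()["contact_force"][2]-f0
        if abs(df)>1.2: break
    print("set z",z,"df",df,get_state()["tcp_pos"])
    ctrl.ungrasp(); ctrl.movel(P(dst,zt+lift),max_speed=.15); print("t",get_state()["time"])
E
python3 - <<'E'
from h import *
pick_place((.5915,-.1896),(.4447,-.0027),.022,ALL)
c,p,P=look("w2")
Q=near(P,(.4447,-.0027),.05,.07,.1); print(circ(Q),np.median(Q[:,2]))
Q=near(P,(.4447,-.0027),.05,.007,.013); print(circ(Q))
Q=near(P,(.5937,-.0173),.055,.066,.08); print(rect(Q))
E
```

```text
yaw 0.0 grip 0.061156492554075945 42.76236406643875 [ 0.5921 -0.1896  0.0231] 6.55
lifted 0.06140341131532608
set z 0.0045 df 10.742588110746837 [ 0.4448 -0.0027  0.027 ]
t 11.7333
(array([ 0.4448, -0.0024]), 31.04174041748047) 0.08369379119861663
(array([ 0.4445, -0.0022]), 43.820796966552734)
(array([ 0.5736, -0.0128]), array([24.4027, 55.532 ]), 0.24665264785289764)
```

View pics/w2.png

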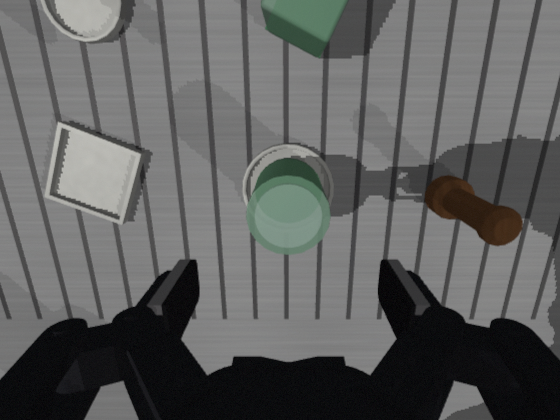

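The wrist view shows the round jar at (288,205), centred in its tray and flat, with its top at 83.7 mm. Next are the square jar and the tamper.

```bash
python3 - <<'E'
from h import *
j=64.05; t=67.64
# quick check from above before grasping: jar yaw and the tray in one look
pick_place((.5937,-.0173),(.4587,.1822),.018,np.radians(j+90*np.arange(-3,2)),[np.radians(t-j)])
c,p,P=look("w3")
Q=near(P,(.4587,.1822),.045,.06,.1); print("sq",rect(Q),np.median(Q[:,2]))
Q=near(P,(.4587,.1822),.065,.007,.013); print("tray",rect(Q))
pick_place((.4379,-.1579),(.6052,.1639),.030,ALL,free=True)
c,p,P=look("w4")
Q=near(P,(.6052,.1639),.04,.086,.11); print("tamp",circ(Q),np.median(Q[:,2]))
Q=near(P,(.6052,.1639),.045,.007,.013); print("tray",circ(Q))
E
```

```text
yaw -25.950000000000006 grip 0.04900293637834815 42.402838468551636 [ 0.5942 -0.0172  0.0186] 13.925
lifted 0.049460752992993226
set z 0.0045 df 2.441540791180607 [0.4588 0.1822 0.0226]
t 19.1917
sq (array([0.4589, 0.1823]), array([50.1283, 49.5718]), 67.63506317138672) 0.07521973416444913
tray (array([0.4583, 0.183 ]), array([76.0861, 76.4901]), 67.69773864746094)
yaw -105.00000000000001 grip 0.028179546424871135 39.10351654398255 [ 0.438  -0.158   0.0303] 22.1583
lifted 0.02820990037514605
set z 0.0034999999999999996 df 7.397179478768268 [0.6055 0.1636 0.0344]
t 28.2333
tamp (array([0.6048, 0.164 ]), 15.084429740905762) 0.09392950396717631
tray (array([0.6051, 0.1647]), 32.949344635009766)
```

View pics/w4.png

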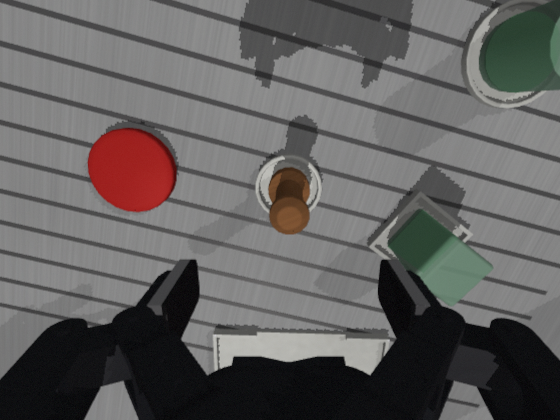

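The tamper is upright at (289,190) in its tray, and the square jar at (440,250) is in line with its tray. The tongs are next.

```bash
python3 - <<'E'
from h import *
pick_place((.5342,-.3712),(.5373,.3657),.003,np.radians([-11.1,168.9,-191.1]),np.radians([24.0,-156,204]),force=60)
c,p,P=look("w5")
Q=near(P,(.5373,.3657),.12,.0115,.04); print("tongs",rect(Q),np.percentile(Q[:,2],[5,50,95]))
Q=near(P,(.5373,.3657),.05,.022,.04); print("block",rect(Q),np.median(Q[:,2]))
E
```

```text
yaw -11.1 grip 4.010177147849287e-05 0.0 [ 0.5342 -0.3712  0.003 ] 32.0667
lifted -9.210839185274316e-05
set z 0.0024999999999999996 df -1.7430224492083382 [0.5372 0.3657 0.0054]
t 39.8417
tongs (array([0.6339, 0.3873]), array([13.7772,  0.    ]), 115.2066421508789) [0.0116 0.0116 0.0116]
block (array([0., 0.]), array([0., 0.]), 0.0) nan
  return _methods._mean(a, axis=axis, dtype=dtype,
  ret = ret.dtype.type(ret / rcount)
```

View pics/w5.png

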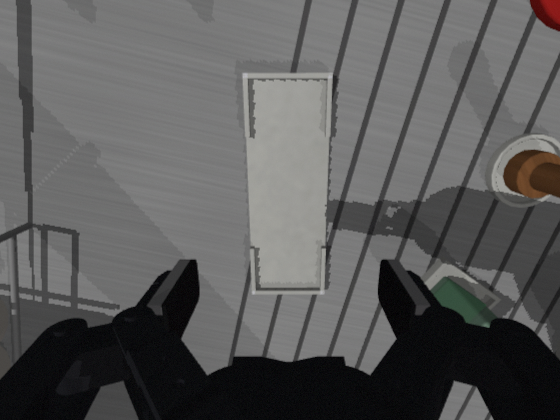

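The long tray is empty, so the fingers closed on nothing. I'll go back and look at the tongs.

```bash
python3 - <<'E'
from h import *
pos=(.534,-.35,.15)
y=best_yaw(pos,np.radians([-11.1,168.9,-191.1])); ctrl.movep(pos,q(y)); c,p,P=look("w6"); s=get_state(); print(s["time"],s["tcp_pos"],s["qpos"])
Q=near(P,(.534,-.371),.14,.005,.04); print("tongs",rect(Q),np.percentile(Q[:,2],[5,50,95]))
Q=near(P,(.534,-.371),.1,.018,.027); print("block",rect(Q),np.median(Q[:,2]))
for z in (-.002,.0,.003): print(z, ctrl.ik([.534,-.371,z],q(y)) is not None)
E
```

```text
42.4833 [ 0.5348 -0.3488  0.1498] [ 0.1627  0.6569  0.6708  1.5542 -0.4436  1.0875 -0.8213]
tongs (array([ 0.5345, -0.3716]), array([ 44.0534, 174.924 ]), 79.16539764404297) [0.0063 0.0092 0.0269]
block (array([ 0.5349, -0.3714]), array([24.0071, 39.0882]), 78.9445571899414) 0.023386411948469726
-0.002 True
0.0 True
0.003 True
```

View pics/w6.png

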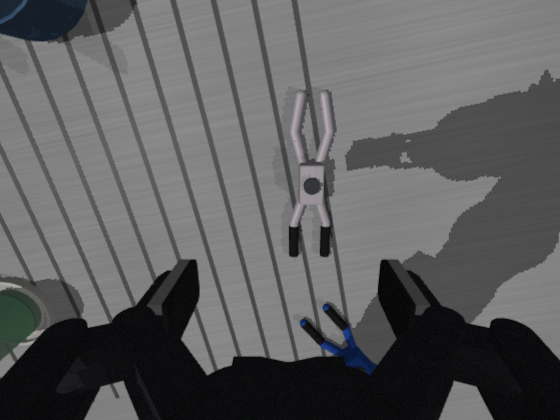

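The tongs are undisturbed at (312,186), with the block at (0.535,-0.371). The fingers closed above the block, so I'll grip lower.

```bash
python3 - <<'E'
from h import *
print(ctrl.pinch_z)
xy=[.5347,-.3714]; ctrl.movep(xy+[.08],q(np.radians(-11.1)))
for z in (.0,-.0025):
    ctrl.movel(xy+[z],max_speed=.08); ctrl.pause(.2); s=get_state(); print(z,s["tcp_pos"],s["contact_force"],s["width"])
    ctrl.close_gripper(40); s=get_state(); print("closed",s["width"],s["gripper_force"],s["tcp_pos"],s["contact_force"],ctrl.pinch_z,s["time"])
    if s["width"]>.015: break
    ctrl.movel(xy+[.04],max_speed=.1); ctrl.ungrasp()
E
```

```text
-0.0187
0.0 [ 0.535  -0.3715  0.0005] [ 0.0998  0.5266 -0.0018] 0.08581468782501199
closed 0.021406362533437473 39.11539435386658 [ 0.5348 -0.3714  0.0003] [-0.8776  1.0812  2.7417] -0.0187 44.85
```

It holds, but only by the edge. I'll regrip a little lower and then lift.

```bash
python3 - <<'E'
from h import *
xy=[.5347,-.3714]
ctrl.ungrasp(); ctrl.movel(xy+[-.0035],max_speed=.05); ctrl.pause(.2); s=get_state(); print(s["tcp_pos"],s["contact_force"])
ctrl.close_gripper(60); s=get_state(); print("closed",s["width"],s["gripper_force"],s["tcp_pos"],s["contact_force"])
ctrl.movel(xy+[.03],max_speed=.06); s=get_state(); print("lift",s["width"],s["gripper_force"],s["contact_force"],s["time"])
p,d=vision.grab_frame("wrist"); cv2.imwrite("pics/w7.png",p)
E
```

```text
[ 0.5347 -0.3714 -0.0035] [-1.3226 -0.4993  0.3386]
closed 0.02200543831160593 59.20481622219086 [ 0.5348 -0.3715 -0.0032] [-0.8929  0.0591  3.5753]
lift 0.021326166657151053 58.81305813789368 [-0.0513  0.5241 -2.025 ] 47.2583
```

View pics/w7.png

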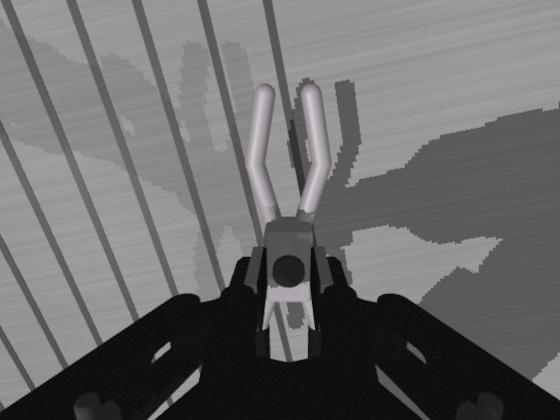

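The tongs are held level by the block at (289,262). Now to place them.

```bash
python3 - <<'E'
from h import *
d=[.5373,.3657]; ctrl.movel([.5347,-.3714,.15],max_speed=.15)
yd=best_yaw(d+[.15],np.radians([12.9]),[d+[.001]])
ctrl.movep(d+[.15],q(yd)); print(get_state()["width"],get_state()["time"])
ctrl.movel(d+[.006],max_speed=.12); ctrl.pause(.2); f0=get_state()["contact_force"][2]
for z in np.arange(.004,-.0005,-.001):
    ctrl.movel(d+[z],max_speed=.02); df=get_state()["contact_force"][2]-f0
    if abs(df)>1.2: break
print("set",z,df); ctrl.ungrasp(); ctrl.movel(d+[.13],max_speed=.15)
c,p,P=look("w8")
Q=near(P,d,.12,.0115,.04); print("tongs",rect(Q),np.percentile(Q[:,2],[5,50,95]))
Q=near(P,d,.05,.022,.04); print("block",rect(Q),np.median(Q[:,2])); print(get_state()["time"])
p,_=vision.grab_frame("scene"); cv2.imwrite("pics/scene1.png",p)
E
```

```text
0.02152590381790947 50.8667
set 0.0 6.9200414951175055
tongs (array([0.5425, 0.3719]), array([184.9167,  62.6647]), 11.400948524475098) [0.0118 0.0136 0.0311]
block (array([0.5375, 0.3652]), array([39.7786, 23.95  ]), 13.032464027404785) 0.02758361355250224
55.375
```

View pics/w8.png

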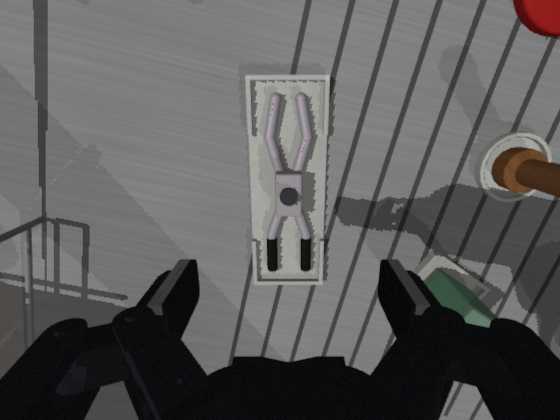

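View pics/scene1.png

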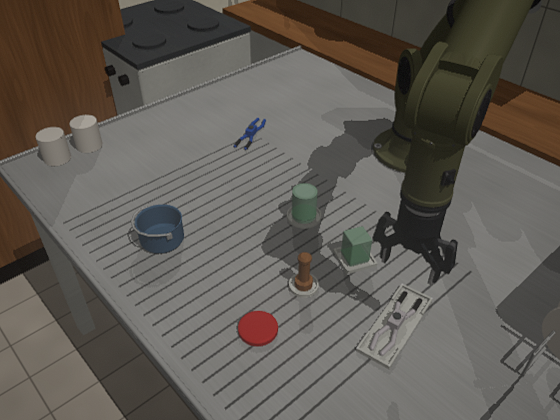

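The tongs lie flat and centred in the long tray at (289,190), with the block top at 27.6 mm. The scene view shows both jars and the tamper in their trays, and the pot at (159,228) and red lid at (258,328) untouched.

```bash
python3 -c "
from station import ticket; print(ticket.close_job())"
```

```text
the job is handed in; nothing more can be done
None
```

All four things are in their trays as asked, with the pot and red lid left where they were; the tongs took a second grasp after the first closed on nothing. The job was handed in at about 55 s.

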